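Slide the paint pots along to free the drain corner

ROBOT

A 7-joint arm with a two-finger parallel gripper is mounted at the origin on the work surface. World frame = base frame: x ahead of the robot, y to its left, z up, the work surface at z = 0. Lengths are in m, angles in rad, forces in N, time in s.
With the tool pointing down it reaches from about 0.425 to 0.875 m from the base axis. Payload 4.7 kg.
Tool frame: the origin (TCP) lies on the centre line of the jaws, within the pads' length; the fingertips stand 14 mm ahead of it and the grasp point (between the pads) lies 5 mm behind it; z points along the fingers, y is the direction in which the jaws open and shut (so a half turn about z gives the same grasp; the last joint's range is limited). The gripper opens to 87 mm and grips with 3 to 60 N. Pads are 19 mm wide; open, the fingers measure 117 mm over their backs; the gripper's body (75 mm by 190 mm) begins 51 mm behind the grasp point.
Start: joints at [-1.148, 0.321, -0.07, 1.45, 0.023, 1.371, -0.057], TCP at [0.258, 0.596, 0.237] pointing down, gripper open.
Joint ranges: [-2.86, 2.86], [-0.3, 2.09], [-1.38, 1.24], [0.06, 2.45], [-1.56, 4.7], [0.09, 2.05], [-2.69, 2.69]. Speed limits (rad/s): [2.57, 2.57, 3.14, 3.14, 3.14, 3.14, 3.14].

INTERFACE

Orientations are given as a rotation vector (axis times angle).
In Python, from bench import ctrl, optics, models gives the robot as it stands. The module is installed in compiled form; this text tells all that it offers.
- The arm moves only by the tool arm_command, never from a script. Its argument "motion" is a list of rows, each a list of 3 entries, a list of its own where there are three numbers: the shift along the tool's x, y, z in mm, then the turn, a rotation vector about the tool's x, y, z in degrees, then the closure, from 0 (fully open) to 1 (shut). In form: [[[x, y, z], [ax, ay, az], claw], ...]. A call has 1 to 8 rows; each row shifts and turns the commanded pose from where the row before left it, along the tool's axes as they then stand; what a row does not reach is not made up. A row lasts 1/12 s, in which the tool goes at most 41.7 mm and 7.16 degrees, less where a joint would pass 70% of its speed; a pose out of reach is approached as far as the arm can. A call with a gripper value outside its range is refused whole. The fingers move at their own pace and stop on an object; "force" is the grip in N (left out, the last holds). Time passes only in rows, so rows that do not move let the fingers close. It gives the time, the measured TCP pose, the force and the opening at its end, in the units of the state.
- ctrl.get_state(): the state, without advancing time (a new reading comes with each control period).
- optics.get_image(name): name is "scene" or "top" or "wrist"; returns (picture, depth): 384x512x3 uint8, blue, green, red; 384x512 float32, m along the optical axis (not along the pixel's ray), 0 where there is no reading.
- optics.camera_model(name): a dict with "fovy" (degrees; the focal length in pixels is half the picture's height over the tangent of half this angle, whatever the lens; pixels are square), "cx", "cy" (the principal point, pixels), "distortion" ([k1, k2, p1, p2, k3] as OpenCV has them; the pictures are not rectified), "rvec" (rotation vector, rad) and "tvec" (3), from world to camera coordinates, as OpenCV has them; the wrist camera has in their place "mount" (4x4, takes a point from camera to tool coordinates, whose origin is the TCP and whose axes are the flange's). Camera axes: x right, y down, z forward; pixel columns grow to the right and rows downward; lengths in m; the calibration is good to about 2 mm. A picture is of the moment at which its call begins: read the wrist's pose just before it. camera_model takes no time and is no camera call.
- ctrl.close_job(): hands the job in, once; it reports no verdict.
Trained networks look in the newest picture that a camera, given by its name, has taken for a name from the list of things; names that differ only in an ending like _2 or _b are one class to them, and where a whole thing is asked for, a point or a joint stands for the part that bears it (a point fixed in the world has none). Each returns a list of dicts, best first, with "conf" (0 to 1); they miss things now and then, are a little off and sometimes report something else, mostly with a low value. They report only what shows in the picture. A call takes as long as a camera call. They do not tell look-alikes from the thing itself.
- models.search_frame(camera, target): "location" ([x, y, z] in m, in the coordinates of the camera as it stood for that picture, good to about 4 mm: the middle of the surface that is visible of it).
- models.silhouettes(camera, target): "pixels" (384x512 bool, what is visible of it).
The state is a dict: "time": time; "joint_positions": joint angles; "qd": joint speeds; "joint_torque": joint torques, N m; "position": TCP position; "tool_rot": TCP orientation; "ft_force": force on the tool from outside, world axes, zero at the start; "torque": the same for the moment, N m; "grip_width": opening from 0.0 (shut) to 1.0 (fully open).
Only numpy, scipy, OpenCV 4.12 (cv2) and the standard library are available. Lean on these libraries where they do the work, as an engineer would, in place of code of your own. Each camera call takes 0.05 s, during which the arm holds its last target.

TASK

The square paint tray has three lidded pots and one empty corner, and the drain hole is covered by the ochre (orange-lidded) pot: slide the blue-lidded pot into the empty corner, then slide the ochre pot into the space the blue one has left, so that the drain corner is clear. Push each of the two gently but fully home, until you feel it come up firmly against the brass stop strip ahead of it, without forcing it (no more than about 15 N). Slide the pots upright along the tray floor, never lift them; leave the white-lidded pot in its corner and do not disturb the other things on the table.

Things in the scene. Friction and masses are not known exactly. Their poses are not given: they have to be found in the camera images.
- tray: Square grey tray fixed to the table, any yaw; walls 10 mm thick, tops at z = 22 mm, floor top at z = 6 mm. Origin: on its underside, below the middle of the four pot places, x and y along its sides. Inner faces: grey walls at +63 mm in x and y, brass rails at -79 mm, each with a movable brass stop strip in front. Undivided: 2 x 2 pots at about (+-31.5, +-31.5) mm. Blue and white start at (+x,-y) and (-x,+y), either way round.
- empty (a point): Centre of the corner between the two brass rails, empty at the start, on the tray floor: (-31.5, -31.5) mm in the tray's frame. Sliding a pot into the next place takes 63 to 76 mm until it meets the stop strip.
- drain (a point): Centre of the black drain hole with steel rim (30 mm across) in the tray floor, at (+31.5, +31.5) mm in the tray's frame, diagonally opposite the empty corner; the ochre pot stands on it at the start.
- rail_a: Brass rail, the tray's -x wall, 16 mm high over the floor; origin on its inner face, at floor level, axes as the tray's. It carries a brass stop strip parallel to it, set by screws: the strip's face stands 6 to 16 mm in from this origin (-73 to -63 mm in the tray), different each time and not reported; rigid when pushed. A pot home against it has its centre 30 mm further in.
- rail_b: Brass rail, the tray's -y wall, 16 mm high over the floor; origin on its inner face, at floor level, axes as the tray's. It carries a brass stop strip parallel to it, set by screws: the strip's face stands 6 to 16 mm in from this origin (-73 to -63 mm in the tray), different each time and not reported; rigid when pushed. A pot home against it has its centre 30 mm further in.
- pot_blue: Blue-lidded pot: white ceramic body 60 x 60 mm, 22 mm high, blue lid up to 28 mm, and on its centre an upright square blue knob, 20 x 20 mm, from 28 to 54 mm height. About 0.2 kg. Origin: centre of its underside, z up, sides and knob faces along its x and y. Loose on the tray floor, its sides parallel to the tray's within 1 degree. To be slid first, into the empty corner.
- pot_ochre: Ochre (orange-lidded) pot: white ceramic body 60 x 60 mm, 22 mm high, orange lid up to 28 mm, and on its centre an upright square orange knob, 20 x 20 mm, from 28 to 54 mm height. About 0.2 kg. Origin: centre of its underside, z up, sides and knob faces along its x and y. Loose on the tray floor, its sides parallel to the tray's within 1 degree. To be slid second, into the space the blue pot has left.
- pot_white: White-lidded pot: white ceramic body 60 x 60 mm, 22 mm high, white lid up to 28 mm, and on its centre an upright square white knob, 20 x 20 mm, from 28 to 54 mm height. About 0.2 kg. Origin: centre of its underside, z up, sides and knob faces along its x and y. Loose on the tray floor, its sides parallel to the tray's within 1 degree. Stays in its corner; it may shift by a few mm within its place.
- brush_jar: Glass jar, 84 mm across and 90 mm tall, with six paint brushes standing in it to about 220 mm height; origin at the centre of its underside. Not to be moved.
- paint_jar: Closed red paint jar with a white cap, 56 mm across, 65 mm tall; origin at the centre of its underside. Not to be moved.
- palette_knife: Flat palette knife, about 200 mm long, lying on the table along its own x. Not to be moved.
- rinse_bowl: Blue ceramic bowl, 100 mm across the rim, 50 mm tall; origin at the centre of its underside. Not to be moved.
Things that resemble listed ones, but are neither listed nor needed, are in the scene too. Leave any green or turquoise look-alike of the pot_ochre alone.

How it is judged:
On the way, in this order (a step that is already met when the one before it is completed fails the run):
1. the blue pot is in the formerly empty corner and is felt against the brass stop ahead of it (over 2 N) (((y of pot_white in the frame of tray above 0.0255 m and x of pot_white in the frame of tray below -0.0255 m and x of pot_blue in the frame of tray below -0.031 m and y of pot_blue in the frame of tray below -0.0255 m and contact force between pot_blue and rail_a above 2 N) or (x of pot_white in the frame of tray above 0.0255 m and y of pot_white in the frame of tray below -0.0255 m and y of pot_blue in the frame of tray below -0.031 m and x of pot_blue in the frame of tray below -0.0255 m and contact force between pot_blue and rail_b above 2 N))), for 0.1 s.
2. then, with the blue pot still home, the ochre pot is in the space the blue one left and is felt against the other brass stop (over 2 N) (((y of pot_white in the frame of tray above 0.0255 m and x of pot_white in the frame of tray below -0.0255 m and x of pot_blue in the frame of tray below -0.031 m and y of pot_blue in the frame of tray below -0.0255 m and y of pot_ochre in the frame of tray below -0.031 m and x of pot_ochre in the frame of tray above 0.0255 m and contact force between pot_ochre and rail_b above 2 N) or (x of pot_white in the frame of tray above 0.0255 m and y of pot_white in the frame of tray below -0.0255 m and y of pot_blue in the frame of tray below -0.031 m and x of pot_blue in the frame of tray below -0.0255 m and x of pot_ochre in the frame of tray below -0.031 m and y of pot_ochre in the frame of tray above 0.0255 m and contact force between pot_ochre and rail_a above 2 N))), for 0.1 s.
At the end, for the whole second after the job is handed in: Blue pot in the corner between the brass rails, ochre pot where the blue one started, each past 31 mm from the tray's centre line in its travel and 25.5 mm or more sideways; white pot in its own corner (25.5 mm or more out); all flat on the floor (2.5 mm, 0.05 rad) and at rest (((y of pot_white in the frame of tray above 0.0255 m and x of pot_white in the frame of tray below -0.0255 m and x of pot_blue in the frame of tray below -0.031 m and y of pot_blue in the frame of tray below -0.0255 m and y of pot_ochre in the frame of tray below -0.031 m and x of pot_ochre in the frame of tray above 0.0255 m) or (x of pot_white in the frame of tray above 0.0255 m and y of pot_white in the frame of tray below -0.0255 m and y of pot_blue in the frame of tray below -0.031 m and x of pot_blue in the frame of tray below -0.0255 m and x of pot_ochre in the frame of tray below -0.031 m and y of pot_ochre in the frame of tray above 0.0255 m)) and linear speed of each of pot_blue, pot_ochre, pot_white below 0.01 m/s and angle between each of pot_blue, pot_ochre, pot_white's own z axis and vertical below 0.05 rad and z of each of pot_blue, pot_ochre, pot_white in the frame of tray below 0.0085 m); the robot touches nothing.
It fails at once if a pot is pressed against a brass rail or its stop strip with more than 18 N (contact force between any of pot_blue, pot_ochre, pot_white and rail_a above 18 N or contact force between any of pot_blue, pot_ochre, pot_white and rail_b above 18 N).
It fails at once if pots are pressed against one another with more than 18 N (contact force between pot_blue and pot_ochre above 18 N or contact force between any of pot_blue, pot_ochre and pot_white above 18 N).
It fails at once if a pot is lifted more than 8 mm off the tray floor or tipped more than 0.2 rad (z of any of pot_blue, pot_ochre, pot_white in the frame of tray above 0.014 m or angle between any of pot_blue, pot_ochre, pot_white's own z axis and vertical above 0.2 rad).
It fails at once if the white pot leaves its place (moves more than 15 mm) (distance of pot_white from where it was at the start of the episode above 0.015 m).
It fails at once if another thing on the table is moved more than 20 mm (distance of any of brush_jar, paint_jar, palette_knife, rinse_bowl from where it was at the start of the episode above 0.02 m).
It also fails if it takes over 67 s, if anything falls off the work surface, if the arm or the gripper's body presses on something with over 40 N, if the wrist force passes 120 N, or if a joint passes its speed limit or range.

## Working session

There is one attempt and no reset: what is moved stays moved. The work goes in short steps, Python scripts to look and compute and a tool call to move; the robot and the scene stay as the last step left them, time stands still between calls to the robot, and variables do not carry over. Pictures are saved under pics/ and viewed, and the job is handed in when it is done.

Besides the shell and the picture viewer there is one more tool, called after "Request:" as name(argument=value, ...) on one line, values as JSON. arm_command: Moves the arm, as the interface text tells. Its arguments: {"type":"object","properties":{"motion":{"type":"array","items":{"type":"array"}},"force":{"type":"number"}},"required":["motion"]}

```bash
mkdir -p pics; ls; cat > h.py <<'E'
import numpy as np, cv2
from bench import ctrl, optics, models
def cam(name):
    m=optics.camera_model(name); f=192/np.tan(np.radians(m['fovy'])/2)
    K=np.array([[f,0,m['cx']],[0,f,m['cy']],[0,0,1]]); return m,K,np.array(m['distortion'],float)
def pose(name,st=None):
    m,K,d=cam(name)
    if 'rvec' in m:
        R=cv2.Rodrigues(np.array(m['rvec'],float))[0]; t=np.array(m['tvec'],float).ravel(); return R.T,-R.T@t
    M=np.array(m['mount']); Rt=cv2.Rodrigues(np.array(st['tool_rot'],float))[0]
    return Rt@M[:3,:3], Rt@M[:3,3]+np.array(st['position'])
def px2plane(name,uv,z,st=None):
    m,K,d=cam(name); R,o=pose(name,st)
    p=cv2.undistortPoints(np.array(uv,float).reshape(-1,1,2),K,d).reshape(-1,2)
    r=np.c_[p,np.ones(len(p))]@R.T
    return o+r*((z-o[2])/r[:,2])[:,None]
def proj(name,P,st=None):
    m,K,d=cam(name); R,o=pose(name,st)
    Rc=R.T; return cv2.projectPoints(np.array(P,float).reshape(-1,1,3),cv2.Rodrigues(Rc)[0],-Rc@o,K,d)[0].reshape(-1,2)
E
python3 - <<'E'
from h import *
st=ctrl.get_state(); print(st)
for n in ['scene','top','wrist']:
    im,d=optics.get_image(n); cv2.imwrite(f'pics/{n}0.png',im); np.save(f'{n}_d.npy',d); print(n,optics.camera_model(n))
    if n=='top':
      R,o=pose('top')
      for t in ['pot_blue','pot_ochre','pot_white','tray']:
        for r in models.search_frame('top',t)[:4]: print(t,r['conf'],R@np.array(r['location'])+o)
E
```

```text
pics
{'time': 0.0, 'joint_positions': array([-1.1479372 ,  0.32185721, -0.07009711,  1.45167182,  0.02261664,
        1.37078661, -0.05690672]), 'qd': array([ 0.0003831 ,  0.00081542, -0.00052989,  0.0001265 ,  0.00093569,
       -0.00276691,  0.00091835]), 'joint_torque': array([-1.00512563e-03, -4.91293931e+01, -4.04410483e-01, -3.12529314e+01,
       -6.39267149e-02,  4.32761677e-02,  1.59727069e-04]), 'position': array([0.25819092, 0.59595089, 0.23544096]), 'tool_rot': array([-6.37498774e-01, -3.07593907e+00,  3.00704779e-03]), 'ft_force': array([-0.28606714, -0.26357342,  0.72513422]), 'torque': array([-0.03182447,  0.00216481,  0.00145521]), 'grip_width': 0.9980852951790145}
scene {'fovy': 52.47924103806885, 'cx': 250.77275404478317, 'cy': 198.5752000596346, 'distortion': array([-0.08050526,  0.        ,  0.        ,  0.        ,  0.        ]), 'rvec': array([ 1.98703446,  1.58570846, -0.57115789]), 'tvec': array([-0.10154516, -0.3838942 ,  1.46021347])}
top {'fovy': 52.49855541612007, 'cx': 253.8496896807169, 'cy': 193.5754721213425, 'distortion': array([-0.00626518,  0.      
[... 433 characters left out ...]
4354 -0.05357438  0.02721804]
pot_white 0.64 [ 0.50623011 -0.06720226  0.02945104]
tray 0.8 [ 0.56690826 -0.03795823  0.01664916]
tray 0.72 [ 0.5065968  -0.06958138  0.03172377]
wrist {'fovy': 61.6702797870635, 'cx': 252.82114202057713, 'cy': 188.6570008987855, 'distortion': array([-0.06930361,  0.        ,  0.        ,  0.        ,  0.        ]), 'mount': array([[ 1.25304297e-03, -9.56147876e-01, -2.92881665e-01,
         8.07711430e-02],
       [ 9.99999183e-01,  1.27265122e-03,  1.23596629e-04,
         1.47735224e-03],
       [ 2.54559554e-04, -2.92881581e-01,  9.56148689e-01,
        -1.48754561e-01],
       [ 0.00000000e+00,  0.00000000e+00,  0.00000000e+00,
         1.00000000e+00]])}
```

```bash
python3 - <<'E'
import cv2
im=cv2.imread('pics/top0.png')
c=im[60:330,120:400]; cv2.imwrite('pics/top0c.png',cv2.resize(c,None,fx=2.2,fy=2.2,interpolation=cv2.INTER_CUBIC))
E
```

```text
(no output)
```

View pics/top0.png

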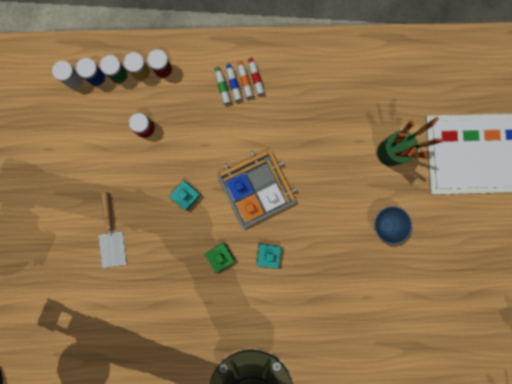

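View pics/scene0.png

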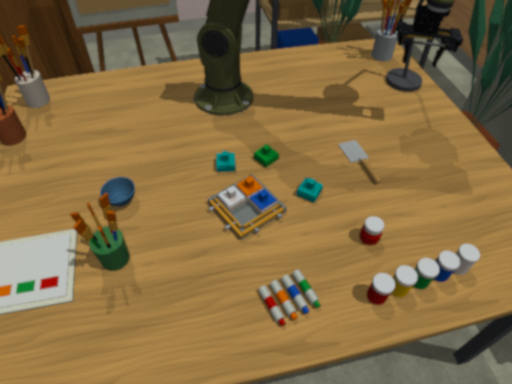

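View pics/top0c.png

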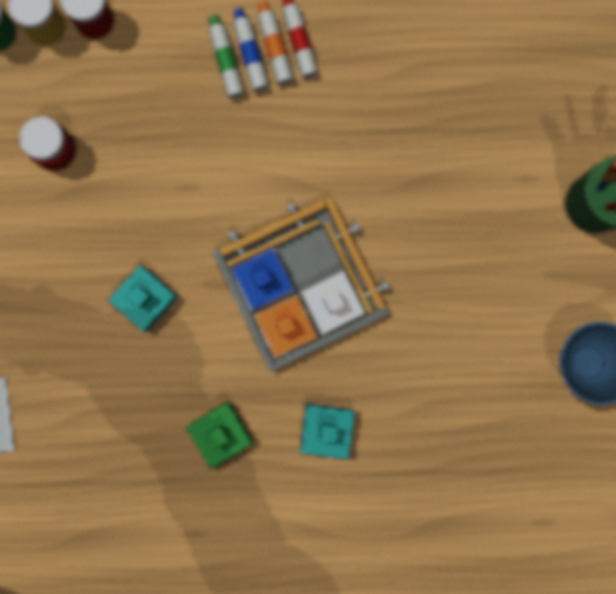

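The top view shows the tray near pixel (258,190). The rails are on its upper and right edges and the empty corner is at (263,175). Blue is at (239,186), ochre at (249,208) and white at (271,198). So blue goes image-right along tray −x to rail_a, and ochre goes image-up along tray −y to rail_b. I'll move over the tray for a wrist view.

Request:
arm_command(motion=[[[-29,-27,0],[0,0,0],0],[[-29,-27,0],[0,0,0],0],[[-29,-27,0],[0,0,0],0],[[-29,-27,0],[0,0,0],0],[[-29,-27,0],[0,0,0],0],[[-29,-27,0],[0,0,0],0],[[-29,-27,0],[0,0,0],0],[[-29,-27,0],[0,0,0],0]])

```text
time: 1.02
position: [0.3859, 0.3041, 0.2368]
tool_rot: [0.637, 3.076, 0.001]
ft_force: [0.7, 0.1, 0.3]
grip_width: 1.003
```

Request:
arm_command(motion=[[[-29,-27,0],[0,0,0],0],[[-29,-27,0],[0,0,0],0],[[-29,-27,0],[0,0,0],0],[[-29,-27,0],[0,0,0],0],[[-29,-27,0],[0,0,0],0],[[-29,-27,0],[0,0,0],0],[[-29,-27,0],[0,0,0],0],[[-29,-27,0],[0,0,0],0]])

```text
time: 1.68
position: [0.5129, 0.0137, 0.237]
tool_rot: [0.637, 3.075, 0.001]
ft_force: [-0.5, 0.7, -0.1]
grip_width: 0.998
```

Request:
arm_command(motion=[[[-29,-27,0],[0,0,0],0],[[0,0,0],[0,0,-7],0],[[0,0,0],[0,0,-7],0],[[0,0,0],[0,0,-7],0],[[0,0,0],[0,0,-7],0],[[0,0,0],[0,0,-7],0],[[0,0,0],[0,0,-7],0],[[0,0,0],[0,0,0],0]])

```text
time: 2.35
position: [0.5284, -0.0207, 0.2367]
tool_rot: [-0.512, 3.099, 0.0]
ft_force: [0.0, -0.2, 1.0]
grip_width: 1.001
```

```bash
python3 - <<'E'
from h import *
import pickle
st=ctrl.get_state(); im,d=optics.get_image('wrist'); cv2.imwrite('pics/w1.png',im)
pickle.dump((st,im,d),open('w1.pkl','wb'))
print(st['time'],st['position'],st['tool_rot'],st['joint_positions'],st['ft_force'])
E
```

```text
2.35 [ 0.52836703 -0.02071849  0.23670193] [-5.11624002e-01  3.09925959e+00  1.84821580e-04] [-0.4722281   0.0571273   0.48248304  1.76721712 -0.02751468  1.32348594
  1.91431592] [ 0.00257214 -0.18781595  1.0019111 ]
```

View pics/w1.png

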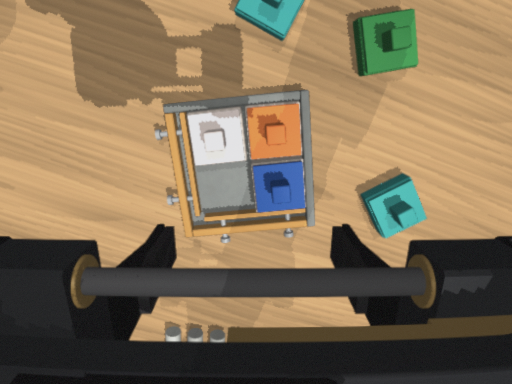

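The wrist view shows the whole tray: white (217,138), ochre (275,131), blue (279,187), rail_a on the left and rail_b at the bottom. I'll measure the pots from depth and colour.

```bash
cat >> h.py <<'E'
def cloud(name,d,st=None):
    m,K,dist=cam(name); R,o=pose(name,st)
    v,u=np.mgrid[0:384,0:512]
    p=cv2.undistortPoints(np.stack([u,v],-1).reshape(-1,1,2).astype(float),K,dist).reshape(384,512,2)
    P=np.dstack([p,np.ones((384,512))])*d[...,None]
    return P@R.T+o
def pots(im,d,st):
    W=cloud('wrist',d,st); hsv=cv2.cvtColor(im,cv2.COLOR_BGR2HSV).astype(int); H,S,V=hsv[...,0],hsv[...,1],hsv[...,2]
    v,u=np.mgrid[0:384,0:512]; z=W[...,2]
    near=(v<235)&(u>100)&(u<345)&(d>0)
    masks={'ochre':(H>5)&(H<16)&(S>190)&(V>120),'blue':(H>105)&(H<125)&(S>130),'white':(S<40)&(V>150)}
    out={}
    for n,mk in masks.items():
        mk=mk&near
        for part,lo,hi in(('lid',.026,.042),('knob',.050,.068)):
            q=mk&(z>lo)&(z<hi)
            nn,l,s,c=cv2.connectedComponentsWithStats(q.astype(np.uint8))
            if nn<2: print(n,part,'none');continue
            i=1+s[1:,4].argmax(); k=l==i
            zz=np.median(z[k])
            uv=np.c_[u[k],v[k]]
            P=px2plane('wrist',uv,zz,st)[:,:2]
            r=cv2.minAreaRect((P*1000).astype(np.float32))
            print(n,part,k.sum(),'z',round(zz,4),'c mm',np.round(r[0],1),'size',np.round(r[1],1),'ang',round(r[2]%90,1))
            out[n,part]=np.r_[np.array(r[0]),zz*1000,r[2]%90]
    return out
E
python3 - <<'E'
from h import *
import pickle
st,im,d=pickle.load(open('w1.pkl','rb'))
pots(im,d,st)
# tray outer top corners by click at z=.022
c=[(164,104),(309,91),(314,222),(191,236)]
Q=px2plane('wrist',c,.022,st); print(np.round(Q*1000,1))
for i in range(4):
    e=Q[(i+1)%4]-Q[i]; print(np.round(np.linalg.norm(e[:2])*1000,1),np.degrees(np.arctan2(e[1],e[0]))%90)
b=cv2.resize(im[80:250,140:340],None,fx=3.5,fy=3.5,interpolation=cv2.INTER_CUBIC); cv2.imwrite('pics/w1c.png',b)
E
```

```text
ochre lid none
ochre knob none
blue lid 1776 z 0.0345 c mm [542.5  16.9] size [54.8 54.6] ang 24.7
blue knob 378 z 0.0603 c mm [541.5  15.9] size [22.5 20.1] ang 24.3
white lid 2326 z 0.0344 c mm [511.3 -66.8] size [57.6 58.2] ang 24.8
white knob 382 z 0.0604 c mm [511.8 -67.3] size [19.7 20.5] ang 24.6
[[ 497.  -133.8   22. ]
 [ 432.8   12.6   22. ]
 [ 574.1   75.3   22. ]
 [ 640.9  -62.3   22. ]]
159.9 23.682772484000267
154.6 23.90346563385887
152.9 25.900223969848128
160.7 26.408554058807482
```

View pics/w1c.png

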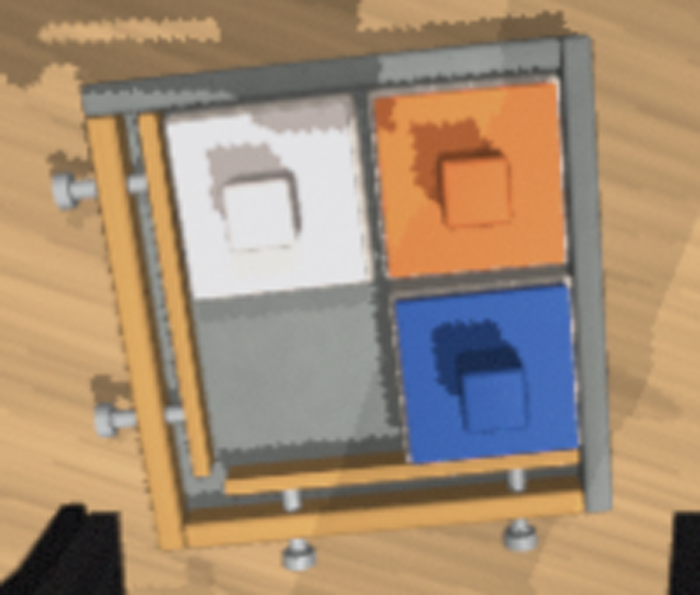

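Request:
arm_command(motion=[[[0,0,0],[0,0,-6],0.4],[[-14,14,20],[0,0,0],0.4],[[-14,14,20],[0,0,0],0.4],[[0,0,30],[0,0,0],0.4],[[0,0,30],[0,0,0],0.4],[[0,0,30],[0,0,0],0.4],[[0,0,20],[0,0,0],0.4],[[0,0,0],[0,0,0],0.4]], force=10)

```text
time: 3.07
position: [0.5385, 0.0163, 0.0821]
tool_rot: [0.662, -3.062, -0.0]
ft_force: [-0.5, -0.3, 1.0]
grip_width: 0.607
```

```bash
python3 - <<'E'
from h import *
import pickle
st=ctrl.get_state(); im,d=optics.get_image('wrist'); cv2.imwrite('pics/w2.png',im)
print(st['time'],st['position'],st['tool_rot'],st['ft_force'],st['grip_width'])
a=np.arctan2(st['tool_rot'][1],st['tool_rot'][0]); print('jaw',(np.degrees(2*a)-90)%360)
E
```

```text
3.0667 [0.53854182 0.01627087 0.08211822] [ 6.62065882e-01 -3.06232895e+00 -2.45648502e-04] [-0.47222943 -0.29115522  0.96913311] 0.6067924942703344
jaw 114.39881766517047
```

View pics/w2.png

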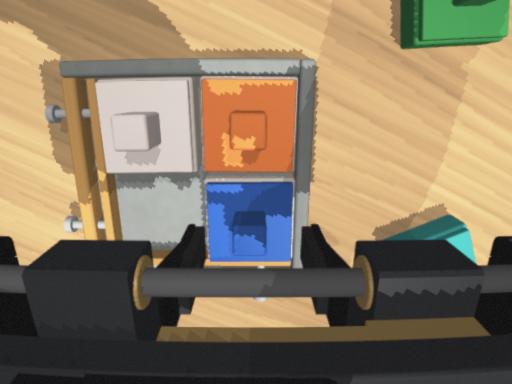

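```bash
sed -i 's/(S>190)&(V>120)/(S>150)\&(V>150)\&(z>.026)/; s/(v<235)&(u>100)&(u<345)/(v<262)\&(u>60)\&(u<345)/' h.py; python3 - <<'E'
from h import *
st=ctrl.get_state(); im,d=optics.get_image('wrist')
print(st['position'],st['time'])
pots(im,d,st)
E
```

```text
[0.54033119 0.01627438 0.08469249] 3.1167
ochre lid 5941 z 0.0346 c mm [485.5  -9.6] size [54.6 55.3] ang 24.4
ochre knob 1230 z 0.0604 c mm [485.2  -9.8] size [19.1 19.5] ang 24.5
blue lid 5044 z 0.0346 c mm [542.5  16.8] size [55.2 54.9] ang 24.5
blue knob 1186 z 0.0603 c mm [540.6  16. ] size [23.1 19.6] ang 24.5
white lid 6881 z 0.0345 c mm [510.8 -66.1] size [57.3 58.3] ang 25.1
white knob 1323 z 0.0604 c mm [511.4 -66.8] size [20.3 20.4] ang 24.1
```

Request:
arm_command(motion=[[[0,0,10],[0,0,0],0.4],[[0,0,10],[0,0,0],0.4],[[0,0,10],[0,0,0],0.4],[[0,0,5],[0,0,0],0.4],[[0,0,0],[0,0,0],0.4],[[0,0,0],[0,0,0],0.4]])

```text
time: 3.67
position: [0.5419, 0.0163, 0.0512]
tool_rot: [0.668, -3.069, 0.0]
ft_force: [-0.2, 0.3, 0.2]
grip_width: 0.602
```

Request:
arm_command(motion=[[[0,0,0],[0,0,0],1],[[0,0,0],[0,0,0],1],[[0,0,0],[0,0,0],1],[[0,0,0],[0,0,0],1],[[0,0,0],[0,0,0],1],[[0,0,0],[0,0,0],1]], force=10)

```text
time: 4.17
position: [0.5423, 0.0164, 0.0517]
tool_rot: [-0.669, 3.069, -0.0]
ft_force: [1.7, -0.9, -0.3]
grip_width: 0.233
```

Request:
arm_command(motion=[[[0,-4,0],[0,0,0],1],[[0,-5,0],[0,0,0],1],[[0,-5,0],[0,0,0],1],[[0,-5,0],[0,0,0],1],[[0,-5,0],[0,0,0],1],[[0,-4,0],[0,0,0],1],[[0,0,0],[0,0,0],1]])

```text
time: 4.75
position: [0.5545, -0.0106, 0.0517]
tool_rot: [-0.666, 3.069, -0.002]
ft_force: [-1.1, -0.4, 2.6]
grip_width: 0.228
```

Request:
arm_command(motion=[[[0,-5,0],[0,0,0],1],[[0,-5,0],[0,0,0],1],[[0,-5,0],[0,0,0],1],[[0,-5,0],[0,0,0],1],[[0,-5,0],[0,0,0],1],[[0,-4,0],[0,0,0],1],[[0,0,0],[0,0,0],1],[[0,0,0],[0,0,0],1]])

```text
time: 5.42
position: [0.5665, -0.0368, 0.0518]
tool_rot: [-0.667, 3.069, -0.003]
ft_force: [0.5, 0.3, 3.5]
grip_width: 0.227
```

```bash
python3 - <<'E'
from h import *
st=ctrl.get_state(); im,d=optics.get_image('wrist'); cv2.imwrite('pics/w3.png',im)
print(st['time'],st['position'],st['ft_force'],(st['position'][:2]-[.5423,.0164])@np.array([[-.41,-.91],[.91,-.41]]))
pots(im,d,st)
E
```

```text
5.4167 [ 0.56652644 -0.03677511  0.05175696] [0.53109168 0.29531614 3.50241736] [-0.05832219 -0.00024427]
ochre lid 2984 z 0.0346 c mm [492.8 -26.6] size [54.8 20. ] ang 24.7
ochre knob none
blue lid 4045 z 0.0346 c mm [557.9 -39.7] size [36.9 55.5] ang 24.6
blue knob 1073 z 0.06 c mm [560.2 -38.3] size [14.1 19.7] ang 24.7
white lid 10411 z 0.0345 c mm [511.2 -67.5] size [56.7 57.1] ang 24.7
white knob 2051 z 0.0604 c mm [512.  -67.7] size [19.4 19.5] ang 24.6
```

View pics/w3.png

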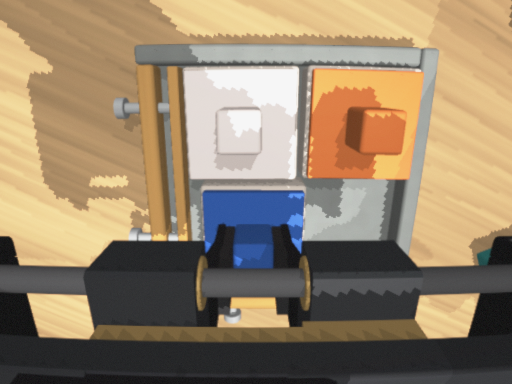

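Blue has moved 58 mm and there's roughly 8 mm left before the strip. From here I'll use small steps.

Request:
arm_command(motion=[[[0,-2,0],[0,0,0],1],[[0,-1,0],[0,0,0],1],[[0,-1,0],[0,0,0],1],[[0,0,0],[0,0,0],1],[[0,0,0],[0,0,0],1]])

```text
time: 5.88
position: [0.5669, -0.0374, 0.0518]
tool_rot: [0.67, -3.068, -0.004]
ft_force: [-3.9, 4.0, 7.0]
grip_width: 0.229
```

Request:
arm_command(motion=[[[0,-1,0],[0,0,0],1],[[0,0,0],[0,0,0],1],[[0,0,0],[0,0,0],1]])

```text
time: 6.13
position: [0.5674, -0.0381, 0.0518]
tool_rot: [0.67, -3.068, -0.004]
ft_force: [-2.7, 5.6, 7.8]
grip_width: 0.229
```

It's blocked after about 60 mm, earlier than I expected. I'll look before pushing any further.

```bash
python3 - <<'E'
from h import *
import pickle
st=ctrl.get_state(); im,d=optics.get_image('wrist'); cv2.imwrite('pics/w4.png',cv2.resize(im[30:330,110:450],None,fx=2,fy=2,interpolation=cv2.INTER_CUBIC))
pickle.dump((st,im,d),open('w4.pkl','wb'))
print(st['time'],st['position'],st['ft_force'],st['torque'])
W=cloud('wrist',d,st)
a=np.radians(114.5); X=np.array([np.cos(a),np.sin(a)]);Y=np.array([-X[1],X[0]])
# tray frame origin from white/ochre centers
O=np.array([.5113,-.0670])+(.0315*X-.0315*Y); O2=np.array([.4853,-.0097])-.0315*X-.0315*Y; print(O,O2)
O=(O+O2)/2
T=np.dstack([(W[...,:2]-O)@X,(W[...,:2]-O)@Y,W[...,2]])*1000
for v in (80,120,160,185,205,225):
    print(v,[(u,*np.round(T[v,u]).astype(int)) for u in range(140,240,5)])
np.save('frame.npy',np.r_[O,a])
print('TCP tray',(st['position'][:2]-O)@X,(st['position'][:2]-O)@Y)
pots(im,d,st)
E
```

```text
6.1333 [ 0.56737042 -0.03813779  0.05179619] [-2.72583322  5.62110268  7.83360353] [1.17337412 0.65356716 0.01352729]
[ 0.52690094 -0.02527338] [ 0.52702662 -0.02530094]
80 [(140, np.int64(-88), np.int64(54), np.int64(22)), (145, np.int64(-85), np.int64(54), np.int64(22)), (150, np.int64(-83), np.int64(54), np.int64(21)), (155, np.int64(-80), np.int64(54), np.int64(22)), (160, np.int64(-78), np.int64(54), np.int64(17)), (165, np.int64(-78), np.int64(54), np.int64(7)), (170, np.int64(-72), np.int64(54), np.int64(22)), (175, np.int64(-69), np.int64(54), np.int64(22)), (180, np.int64(-66), np.int64(54), np.int64(22)), (185, np.int64(-66), np.int64(54), np.int64(10)), (190, np.int64(-59), np.int64(53), np.int64(33)), (195, np.int64(-56), np.int64(53), np.int64(35)), (200, np.int64(-54), np.int64(53), np.int64(34)), (205, np.int64(-51), np.int64(53), np.int64(34)), (210, np.int64(-49), np.int64(53), np.int64(34)), (215, np.int64(-46), np.int64(53), np.int64(35)), (220, np.int64(-44), np.int64(53), np.int64(34)), (225, np.int64(-41), np.int64(53), np.int64(34)), (230, np.int64(-39), np.int
[... 4828 characters left out ...]
, np.int64(-24), np.int64(34)), (215, np.int64(-48), np.int64(-24), np.int64(35)), (220, np.int64(-45), np.int64(-21), np.int64(40)), (225, np.int64(-42), np.int64(-21), np.int64(41)), (230, np.int64(-40), np.int64(-24), np.int64(34)), (235, np.int64(-37), np.int64(-24), np.int64(35))]
TCP tray -0.02844993068504809 -0.031439407596108596
ochre lid 2829 z 0.0346 c mm [493.8 -28.2] size [55.7 17.8] ang 27.7
ochre knob none
blue lid 4034 z 0.0346 c mm [558.7 -41. ] size [36.9 55.4] ang 24.6
blue knob 1069 z 0.0601 c mm [560.8 -39.8] size [14.6 19.7] ang 24.6
white lid 10427 z 0.0345 c mm [511.4 -67.5] size [56.7 57.2] ang 24.7
white knob 2069 z 0.0604 c mm [511.9 -67.6] size [19.8 19.8] ang 24.7
```

View pics/w4.png

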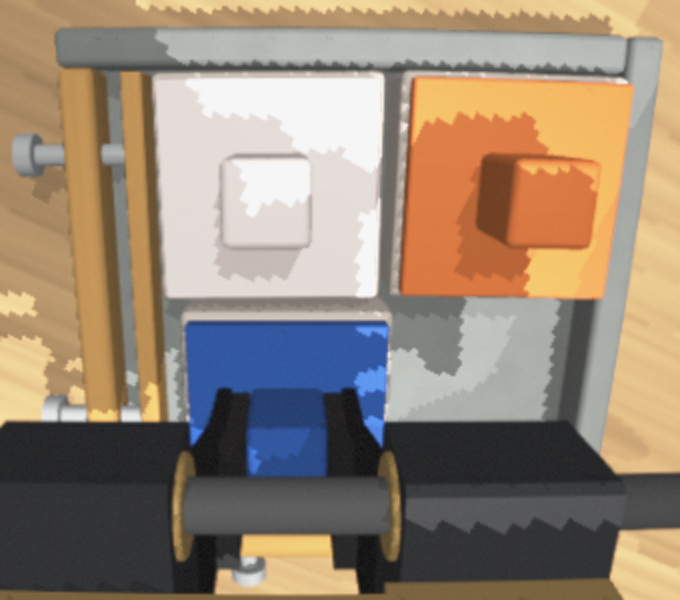

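By depth the strip face is at tray x ≈ −66, so home is −36. The pot is only at −28.4, so this is drag and not the stop. The tool is also pressing down with 7.8 N, so I'll ease that off and continue in small steps.

Request:
arm_command(motion=[[[0,0,-1],[0,0,0],1],[[0,0,-1],[0,0,0],1],[[0,0,0],[0,0,0],1],[[0,0,0],[0,0,0],1]])

```text
time: 6.52
position: [0.5674, -0.0408, 0.053]
tool_rot: [0.667, -3.069, 0.001]
ft_force: [0.4, -0.4, -2.1]
grip_width: 0.229
```

Request:
arm_command(motion=[[[0,-1,0],[0,0,0],1],[[0,0,0],[0,0,0],1],[[0,0,0],[0,0,0],1]])

```text
time: 6.77
position: [0.5683, -0.0412, 0.0534]
tool_rot: [0.668, -3.069, 0.0]
ft_force: [-0.1, 0.2, -2.3]
grip_width: 0.232
```

Request:
arm_command(motion=[[[0,0,1],[0,0,0],1],[[0,0,0],[0,0,0],1],[[0,0,0],[0,0,0],1]])

```text
time: 7.02
position: [0.5683, -0.0408, 0.0525]
tool_rot: [0.669, -3.069, -0.0]
ft_force: [-1.3, 0.6, -1.4]
grip_width: 0.228
```

Request:
arm_command(motion=[[[0,-1,0],[0,0,0],1],[[0,-1,0],[0,0,0],1],[[0,0,0],[0,0,0],1],[[0,0,0],[0,0,0],1]])

```text
time: 7.35
position: [0.5692, -0.0429, 0.0526]
tool_rot: [-0.668, 3.07, -0.0]
ft_force: [-0.2, -1.3, -1.6]
grip_width: 0.232
```

Request:
arm_command(motion=[[[0,-1,0.5],[0,0,0],1],[[0,0,0],[0,0,0],1],[[0,-1,0],[0,0,0],1],[[0,0,0],[0,0,0],1],[[0,0,0],[0,0,0],1]])

```text
time: 7.77
position: [0.5701, -0.0446, 0.0521]
tool_rot: [-0.669, 3.07, -0.0]
ft_force: [-0.8, -0.1, -1.4]
grip_width: 0.232
```

Request:
arm_command(motion=[[[0,-1,0],[0,0,0],1],[[0,0,0],[0,0,0],1],[[0,0,0],[0,0,0],1]])

```text
time: 8.02
position: [0.5705, -0.0455, 0.0521]
tool_rot: [-0.669, 3.07, -0.0]
ft_force: [-0.2, 0.1, -2.1]
grip_width: 0.228
```

Request:
arm_command(motion=[[[0,-1,0],[0,0,0],1],[[0,0,0],[0,0,0],1],[[0,0,0],[0,0,0],1]])

```text
time: 8.27
position: [0.5708, -0.0461, 0.052]
tool_rot: [0.669, -3.07, -0.001]
ft_force: [-0.1, 1.2, -2.0]
grip_width: 0.228
```

Request:
arm_command(motion=[[[0,-1,0],[0,0,0],1],[[0,0,0],[0,0,0],1],[[0,0,0],[0,0,0],1]])

```text
time: 8.52
position: [0.571, -0.0462, 0.0521]
tool_rot: [0.669, -3.069, -0.002]
ft_force: [-1.6, 4.0, 0.2]
grip_width: 0.226
```

Request:
arm_command(motion=[[[0,-1,0],[0,0,0],1],[[0,0,0],[0,0,0],1],[[0,0,0],[0,0,0],1],[[0,0,0],[0,0,0],1]])

```text
time: 8.85
position: [0.5711, -0.0462, 0.052]
tool_rot: [0.67, -3.068, -0.004]
ft_force: [-3.2, 4.5, 1.0]
grip_width: 0.229
```

Request:
arm_command(motion=[[[0,-1,0],[0,0,0],1],[[0,0,0],[0,0,0],1],[[0,0,0],[0,0,0],1],[[0,0,0],[0,0,0],1]])

```text
time: 9.18
position: [0.5712, -0.0463, 0.052]
tool_rot: [0.67, -3.068, -0.006]
ft_force: [-4.0, 7.3, 1.8]
grip_width: 0.226
```

Firm contact: about 8 N along tray x, and the pot has stopped moving at x ≈ −37. I'll relax, check, and release.

Request:
arm_command(motion=[[[0,1,0],[0,0,0],1],[[0,1,0],[0,0,0],1],[[0,1,0],[0,0,0],1],[[0,0,0],[0,0,0],1]])

```text
time: 9.52
position: [0.571, -0.0462, 0.052]
tool_rot: [-0.669, 3.069, -0.0]
ft_force: [-1.0, 2.8, -1.5]
grip_width: 0.23
```

Request:
arm_command(motion=[[[0,0,0],[0,0,0],0.5],[[0,0,0],[0,0,0],0.4],[[0,0,0],[0,0,0],0.4],[[0,0,0],[0,0,0],0.4],[[0,0,-20],[0,0,0],0.4],[[0,0,-20],[0,0,0],0.4],[[0,0,-40],[0,0,0],0.4],[[0,0,-40],[0,0,0],0.4]])

```text
time: 10.18
position: [0.5698, -0.047, 0.1724]
tool_rot: [0.667, -3.067, 0.001]
ft_force: [1.8, -0.0, 0.1]
grip_width: 0.596
```

Request:
arm_command(motion=[[[0,0,-30],[0,0,0],0.4],[[0,0,0],[0,0,7],0.4],[[0,0,0],[0,0,7],0.4],[[0,0,0],[0,0,7],0.4],[[0,0,0],[0,0,7],0.4],[[0,0,0],[0,0,7],0.4],[[0,0,0],[0,0,7],0.4],[[0,0,0],[0,0,7],0.4]])

```text
time: 10.85
position: [0.571, -0.047, 0.2023]
tool_rot: [0.675, 3.068, -0.001]
ft_force: [-1.0, -0.3, -0.4]
grip_width: 0.602
```

```bash
python3 - <<'E'
from h import *
import time
st=ctrl.get_state(); im,d=optics.get_image('wrist'); cv2.imwrite('pics/w5.png',im)
print(st['time'],st['position'],st['ft_force'],st['tool_rot'])
o=np.load('frame.npy');O=o[:2];a=o[2];X=np.array([np.cos(a),np.sin(a)]);Y=np.array([-X[1],X[0]])
for k,v in pots(im,d,st).items(): print(k,(v[:2]/1000-O)@X*1000,(v[:2]/1000-O)@Y*1000)
E
```

```text
10.85 [ 0.57101005 -0.04701138  0.20228265] [-1.04480818 -0.29378106 -0.39043408] [ 6.74511578e-01  3.06751044e+00 -5.41557269e-04]
ochre lid 2868 z 0.0346 c mm [485.5  -9.8] size [54.7 54.7] ang 23.6
ochre knob 503 z 0.0604 c mm [485.3  -9.9] size [20.2 20.1] ang 24.0
blue lid 2282 z 0.0345 c mm [571.3 -44.3] size [55.2 54.4] ang 24.4
blue knob 479 z 0.0602 c mm [569.9 -44.1] size [21.1 21.4] ang 24.1
white lid 2952 z 0.0345 c mm [511.8 -65.8] size [57.8 58.4] ang 25.1
white knob 475 z 0.0603 c mm [511.6 -66.5] size [19.4 20.5] ang 23.5
('ochre', 'lid') 31.300682722661087 31.33126779696513
('ochre', 'knob') 31.296632400035282 31.504623016580997
('blue', 'lid') -35.68963577989374 -32.46069044375536
('blue', 'knob') -34.91956885541227 -31.250606370210146
('white', 'lid') -30.60011566080171 30.661073560808354
('white', 'knob') -31.14881120472037 31.1034980632005
```

View pics/w5.png

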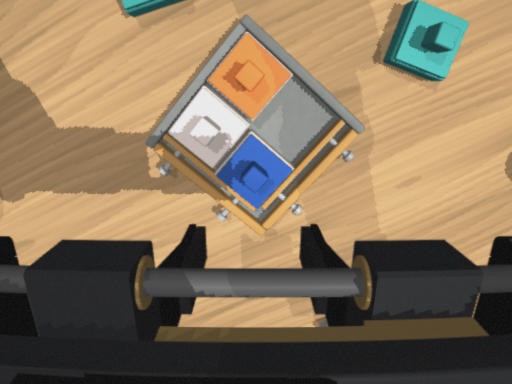

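Request:
arm_command(motion=[[[0,0,0],[0,0,7],0.4],[[0,0,0],[0,0,7],0.4],[[0,0,0],[0,0,7],0.4],[[0,0,0],[0,0,7],0.4],[[0,0,0],[0,0,7],0.4],[[0,0,0],[0,0,5.7],0.4],[[23,-21,0],[0,0,0],0.4],[[23,-21,0],[0,0,0],0.4]])

```text
time: 11.57
position: [0.5134, -0.0234, 0.2014]
tool_rot: [1.69, 2.647, -0.004]
ft_force: [-0.6, 0.4, 0.1]
grip_width: 0.598
```

Request:
arm_command(motion=[[[23,-21,10],[0,0,0],0.4],[[0,0,35],[0,0,0],0.4],[[0,0,35],[0,0,0],0.4],[[0,0,30],[0,0,0],0.4],[[0,0,0],[0,0,0],0.4],[[0,0,0],[0,0,0],0.4],[[0,0,0],[0,0,0],0.4]])

```text
time: 12.15
position: [0.486, -0.0106, 0.0937]
tool_rot: [1.689, 2.647, 0.002]
ft_force: [0.7, 0.3, 0.0]
grip_width: 0.599
```

```bash
python3 - <<'E'
from h import *
st=ctrl.get_state(); im,d=optics.get_image('wrist'); cv2.imwrite('pics/w6.png',im)
r=st['tool_rot'];aa=np.arctan2(r[1],r[0])
print(st['time'],st['position'],st['ft_force'],r,'jaw',np.degrees(2*aa)%180-90,st['joint_positions'])
pots(im,d,st)
E
```

```text
12.15 [ 0.48602973 -0.01059888  0.09367387] [0.72794932 0.30784268 0.01472166] [1.68900565e+00 2.64657768e+00 1.76259831e-03] jaw 24.909199602312526 [-0.62350538  0.10099426  0.62306804  2.03743056 -0.06891168  1.02082639
  0.4678161 ]
ochre lid 4672 z 0.0346 c mm [485.2  -9. ] size [55.  55.8] ang 23.9
ochre knob 853 z 0.0605 c mm [484.2  -7.5] size [18.7 22. ] ang 24.0
blue lid 1 z 0.033 c mm [564.5 -16.5] size [0. 0.] ang 0.0
blue knob none
white lid 369 z 0.0344 c mm [499.2 -40.7] size [55.3  9. ] ang 24.9
white knob none
```

View pics/w6.png

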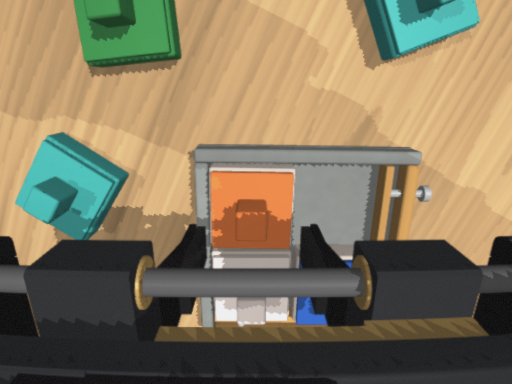

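Request:
arm_command(motion=[[[0,0,12],[0,0,0],0.4],[[0,0,12],[0,0,0],0.4],[[0,0,11],[0,0,0],0.4],[[0,0,6],[0,0,0],0.4],[[0,0,0],[0,0,0],0.4],[[0,0,0],[0,0,0],0.4]])

```text
time: 12.7
position: [0.485, -0.0103, 0.0515]
tool_rot: [1.69, 2.648, 0.0]
ft_force: [0.1, -0.3, -1.0]
grip_width: 0.599
```

Request:
arm_command(motion=[[[0,0,0],[0,0,0],1],[[0,0,0],[0,0,0],1],[[0,0,0],[0,0,0],1],[[0,0,0],[0,0,0],1],[[0,0,0],[0,0,0],1],[[0,0,0],[0,0,0],1]], force=10)

```text
time: 13.2
position: [0.4848, -0.0102, 0.0512]
tool_rot: [1.691, 2.648, 0.0]
ft_force: [0.1, 0.1, 0.5]
grip_width: 0.233
```

Request:
arm_command(motion=[[[0,4,0],[0,0,0],1],[[0,5,0],[0,0,0],1],[[0,5,0],[0,0,0],1],[[0,4,0],[0,0,0],1],[[0,0,0],[0,0,0],1]])

```text
time: 13.62
position: [0.5011, -0.0028, 0.0512]
tool_rot: [-1.691, -2.648, 0.001]
ft_force: [-1.1, -0.7, 2.8]
grip_width: 0.226
```

Request:
arm_command(motion=[[[0,4,-0.5],[0,0,0],1],[[0,5,0],[0,0,0],1],[[0,5,0],[0,0,0],1],[[0,4,0],[0,0,0],1],[[0,0,0],[0,0,0],1]])

```text
time: 14.03
position: [0.5184, 0.0057, 0.0515]
tool_rot: [1.689, 2.648, 0.001]
ft_force: [-0.1, 0.1, -1.8]
grip_width: 0.232
```

Request:
arm_command(motion=[[[0,4,-0.3],[0,0,0],1],[[0,5,0],[0,0,0],1],[[0,4,0],[0,0,0],1],[[0,3,0],[0,0,0],1],[[0,0,0],[0,0,0],1],[[0,0,0],[0,0,0],1]])

```text
time: 14.53
position: [0.5319, 0.0117, 0.0518]
tool_rot: [-1.69, -2.648, 0.0]
ft_force: [0.1, -0.7, -2.3]
grip_width: 0.232
```

```bash
python3 - <<'E'
from h import *
st=ctrl.get_state(); im,d=optics.get_image('wrist'); cv2.imwrite('pics/w7.png',im)
o=np.load('frame.npy');O=o[:2];a=o[2];X=np.array([np.cos(a),np.sin(a)]);Y=np.array([-X[1],X[0]])
p=st['position'][:2]; print(st['time'],st['position'],st['ft_force'],'tray',(p-O)@X,(p-O)@Y)
W=cloud('wrist',d,st); T=np.dstack([(W[...,:2]-O)@X,(W[...,:2]-O)@Y,W[...,2]])*1000
q=(abs(T[...,0]-20)<35)&(T[...,2]>19)&(T[...,2]<24)&(T[...,1]<-40)
print(np.histogram(T[...,1][q],bins=np.arange(-92,-50,1)))
E
```

```text
14.5333 [0.53192253 0.01168951 0.05179869] [ 0.13786029 -0.6985021  -2.31466217] tray 0.03159098092561221 -0.01984625173588804
(array([  0,   0,  15,  62,  71,  74,  73,  75,  68,  74,  87, 127,   9,
         2,   1,   1,   1,   2,   3,   1,   3,  49,  74,  70,  76,  76,
        90,  51,   0,   0,   0,   0,   0,   0,   0,   0,   0,   0,   0,
         0,   0]), array([-92, -91, -90, -89, -88, -87, -86, -85, -84, -83, -82, -81, -80,
       -79, -78, -77, -76, -75, -74, -73, -72, -71, -70, -69, -68, -67,
       -66, -65, -64, -63, -62, -61, -60, -59, -58, -57, -56, -55, -54,
       -53, -52, -51]))
```

View pics/w7.png

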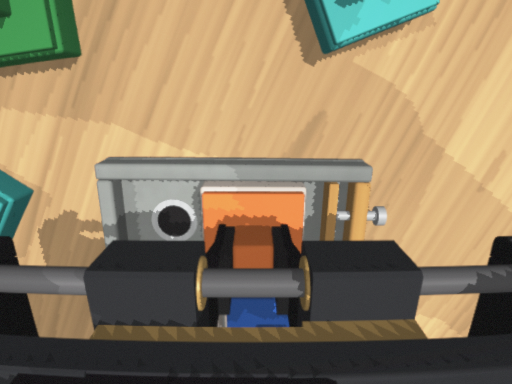

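The drain hole is uncovered and ochre is at y ≈ −20. The strip face is near −64.5, so home is about −34.5. I'll lower slightly, since the tool is carrying the pot's weight, and go on.

Request:
arm_command(motion=[[[0,4,0.4],[0,0,0],1],[[0,4,0],[0,0,0],1],[[0,2,0],[0,0,0],1],[[0,0,0],[0,0,0],1],[[0,0,0],[0,0,0],1]])

```text
time: 15.0
position: [0.541, 0.0159, 0.0514]
tool_rot: [1.691, 2.648, -0.0]
ft_force: [-0.1, 0.1, -2.2]
grip_width: 0.229
```

Request:
arm_command(motion=[[[0,1,0],[0,0,0],1],[[0,0,0],[0,0,0],1],[[0,1,0],[0,0,0],1],[[0,0,0],[0,0,0],1],[[0,0,0],[0,0,0],1]])

```text
time: 15.42
position: [0.5428, 0.0167, 0.0515]
tool_rot: [1.691, 2.648, 0.0]
ft_force: [0.2, -0.8, -1.2]
grip_width: 0.229
```

Request:
arm_command(motion=[[[0,1,0],[0,0,0],1],[[0,0,0],[0,0,0],1],[[0,0,0],[0,0,0],1]])

```text
time: 15.67
position: [0.5437, 0.0172, 0.0515]
tool_rot: [1.691, 2.648, 0.0]
ft_force: [-0.6, -0.0, -2.4]
grip_width: 0.228
```

Request:
arm_command(motion=[[[0,1,0.2],[0,0,0],1],[[0,0,0],[0,0,0],1],[[0,0,0],[0,0,0],1]])

```text
time: 15.92
position: [0.5444, 0.0174, 0.0512]
tool_rot: [-1.691, -2.647, 0.0]
ft_force: [-0.6, 0.1, -1.4]
grip_width: 0.232
```

Request:
arm_command(motion=[[[0,1,0],[0,0,0],1],[[0,0,0],[0,0,0],1],[[0,0,0],[0,0,0],1]])

```text
time: 16.17
position: [0.5446, 0.0175, 0.0512]
tool_rot: [-1.69, -2.646, 0.002]
ft_force: [-4.6, -1.7, 2.8]
grip_width: 0.224
```

Request:
arm_command(motion=[[[0,1,0],[0,0,0],1],[[0,0,0],[0,0,0],1],[[0,0,0],[0,0,0],1]])

```text
time: 16.42
position: [0.5446, 0.0176, 0.0512]
tool_rot: [-1.69, -2.645, 0.004]
ft_force: [-7.9, -3.1, 5.2]
grip_width: 0.229
```

Firm at 8.5 N with no more movement, at y ≈ −34, which matches the expected home. I'll hold briefly, relax and release.

Request:
arm_command(motion=[[[0,0,0],[0,0,0],1],[[0,0,0],[0,0,0],1],[[0,-1,0],[0,0,0],1],[[0,-1,0],[0,0,0],1],[[0,0,0],[0,0,0],1],[[0,0,0],[0,0,0],1]])

```text
time: 16.92
position: [0.5445, 0.0175, 0.0512]
tool_rot: [-1.691, -2.648, 0.0]
ft_force: [-3.5, -0.6, -0.4]
grip_width: 0.232
```

Request:
arm_command(motion=[[[0,0,0],[0,0,0],0.5],[[0,0,0],[0,0,0],0.4],[[0,0,0],[0,0,0],0.4],[[0,0,0],[0,0,0],0.4],[[0,0,-20],[0,0,0],0.4],[[0,0,-20],[0,0,0],0.4],[[0,0,-40],[0,0,0],0.4],[[0,0,-40],[0,0,0],0.4]])

```text
time: 17.58
position: [0.5437, 0.0174, 0.1717]
tool_rot: [-1.69, -2.647, 0.003]
ft_force: [1.7, 0.8, 0.0]
grip_width: 0.592
```

Request:
arm_command(motion=[[[-20,-20,-20],[0,0,0],0.4],[[-20,-20,0],[0,0,0],0.4],[[-20,-20,0],[0,0,0],0.4],[[0,0,0],[0,0,0],0.4],[[0,0,0],[0,0,0],0.4],[[0,0,0],[0,0,0],0.4]])

```text
time: 18.08
position: [0.5157, -0.0615, 0.1914]
tool_rot: [1.69, 2.648, 0.002]
ft_force: [0.3, -0.4, -0.5]
grip_width: 0.599
```

```bash
python3 - <<'E'
from h import *
st=ctrl.get_state(); im,d=optics.get_image('wrist'); cv2.imwrite('pics/w8.png',im)
print(st['time'],st['position'],st['ft_force'],st['tool_rot'])
o=np.load('frame.npy');O=o[:2];a=o[2];X=np.array([np.cos(a),np.sin(a)]);Y=np.array([-X[1],X[0]])
for k,v in pots(im,d,st).items(): print(k,(v[:2]/1000-O)@X*1000,(v[:2]/1000-O)@Y*1000)
im,d=optics.get_image('top'); cv2.imwrite('pics/top8.png',cv2.resize(im[100:280,150:350],None,fx=3,fy=3,interpolation=cv2.INTER_CUBIC))
E
```

```text
18.0833 [ 0.51570125 -0.06149193  0.1914124 ] [ 0.33724722 -0.43370568 -0.54521614] [1.69047135e+00 2.64770834e+00 2.01237902e-03]
ochre lid 2778 z 0.0346 c mm [545.1  18.3] size [55.8 54.3] ang 25.2
ochre knob 524 z 0.0605 c mm [545.2  18.2] size [19.5 19.6] ang 24.6
blue lid 2333 z 0.0346 c mm [571.1 -44.1] size [55.5 53.9] ang 24.8
blue knob 522 z 0.0602 c mm [569.5 -43. ] size [21.4 22. ] ang 24.9
white lid 2805 z 0.0345 c mm [511.4 -65.4] size [58.1 59.2] ang 24.9
white knob 501 z 0.0602 c mm [510.9 -66. ] size [19.  21.8] ang 25.1
('ochre', 'lid') 32.15819554223267 -34.57198186862618
('ochre', 'knob') 32.05000779041625 -34.631472635490226
('blue', 'lid') -35.442540636843475 -32.358056262192775
('blue', 'knob') -33.73332835663949 -31.410492704703397
('white', 'lid') -30.02355645616986 30.784769865458657
('white', 'knob') -30.391974423777693 31.508178242024474
```

View pics/w8.png

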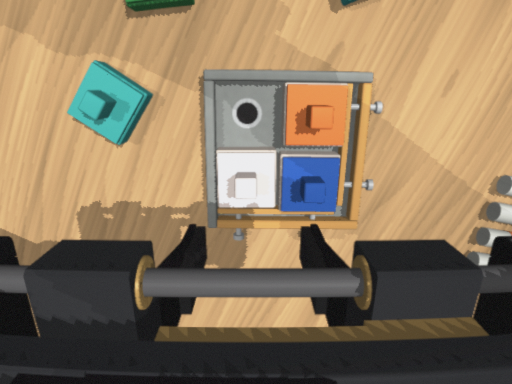

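The picture shows ochre (317,117) and blue (311,183) both home, white still in its corner at (246,183), and the drain hole clear at (246,113). All lids are level at z = 34.5 mm and the robot is clear, so I'm handing in.

```bash
python3 -c "
from bench import ctrl
print(ctrl.close_job())"
```

```text
the job is handed in; nothing more can be done
None
```

I slid the blue pot home against rail_a's stop strip and then the ochre pot home against rail_b's, so the drain corner is clear. The job was handed in at about 18 s.

- **Stops:** I measured about 8 N on blue and 8.5 N on ochre along the push, with no further movement at either stop. No reading came near the 15 N limit.
- **Final positions in the tray frame:** blue is at about (−35.5, −32) mm, ochre at (32, −34.6) mm and white at (−30, 31) mm. All lids are level and at the starting height, and the gripper is well clear.
- **False stop on blue:** blue stuck about 7.5 mm short of its stop because the tool was pressing down with about 8 N. Easing the tool up freed it.
- **Possible slight lift:** after that, the tool at times carried about 2 N, close to a pot's weight, while sliding each pot. Either pot may have been a fraction of a millimetre to about 1 mm off the floor at moments.
- **Measurement disagreement:** blue's knob reads 1–2 mm off its lid because its side face shows in the picture. Both readings are past the 31 mm limit.

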